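# Lower the register rest

## Task

The attendance register is clipped to a tilting board held up by a ratchet at its side. With the fingertips, press the ratchet's red thumb pad all the way down so that the pawl comes free of the toothed wheel, then push the raised end of the board down past the teeth until it lies flat on its case. Leave the pawl free, grasp or lift nothing, and leave the pen cup, phone and dusters where they are.

Things in the scene. Friction and masses are not known exactly. Their poses are not given: they have to be found in the camera images.
- stand: Register rest, fixed: wooden case (mm, own frame: x -60 to 140, y -100 to 100, top z 66) on a dark foot 280 x 240, 10 high. Origin at desk height, 10 mm to the +y side of the foot's middle, z up. Its x axis points from the board's hinged low end to its raised end. Toothed wheel and pawl are on its -y side, in the plane y = -115
- hinge (a point): Middle of the board's hinge line, which is parallel to the stand's y axis; in the stand's frame at x -50, y 0, z 75 mm. Does not move
- pivot (a point): Pawl's pivot, its axis parallel to the stand's y axis; in the stand's frame at x -90, y -115, z 25 mm. Does not move
- board (a joint): Board tilt, rad: 0 flat on its case (stop), positive = raised; starts 0.68 to 0.82. Pale wood 200 mm wide, 10 thick, to 195 mm from the hinge line; pink register fixed on it, last 45 mm bare. Stiff: stays where left; with the pawl free it takes about 4 to 8 N down at its raised end. Pawl engaged: about 0.1 rad of play between two teeth, then blocked from going down
- board_edge (a point): Point to push: top face of the bare strip at the board's raised end, mid-width, 177 mm from the hinge line along the board, 5 mm above it square to the board (board flat: stand x 127, y 0, z 80 mm). Moves with the board; its z axis is square to the board
- pawl (a joint): Angle of the steel pawl, rad: 0 = engaged in the toothed wheel, 0.4 = pad fully down at its stop. Pressing the pad increases it and swings the nose away from the wheel; above about 0.25 the nose is clear of the teeth. No spring: stiff, stays where it is left. Pressing takes about 3 to 4 N
- pawl_pad (a point): Middle of the top face of the pawl's red thumb pad (38 mm along the stand's x, 32 along y, 7 thick). Engaged, it lies 68 mm toward the stand's -x and 53.5 mm up from the pivot (stand x -158, y -115, z 78.5 mm); it swings about the pivot, and fully pressed is about 31 mm lower and 15 mm farther toward -x. Open space above it
- pen_cup: Steel pen cup, 72 mm across, with pens up to 155 mm high; origin under its middle. Loose; not to be moved
- duster_yellow: Yellow board duster, 75 x 45 x 30 mm, loose; origin under its middle. Not to be moved
- duster_red: Red board duster, 75 x 45 x 30 mm, loose; origin under its middle. Not to be moved
- phone: Black phone lying flat, 150 x 73 x 9 mm, loose; origin under its middle. Not to be moved

How it is judged:
By the outcome, as a careful person would: the job done as asked, in the order asked, and still so for the second after the job is handed in, with the robot touching nothing.
It also fails if it takes over 38 s, if anything falls off the work surface, if the arm or the gripper's body presses on something with over 40 N, if the wrist force passes 120 N, or if a joint passes its speed limit or range.

## Robot

A 6-joint arm with a two-finger parallel gripper is mounted at the origin on the work surface. World frame = base frame: x ahead of the robot, y to its left, z up, the work surface at z = 0. Lengths are in m, angles in degrees, forces in N, time in s.
With the tool pointing down it reaches from about 0.4 to 0.825 m from the base axis. Payload 7 kg.
Tool frame: the origin (TCP) lies midway between the tips of the shut fingers; the grasp point (between the pads) lies 19 mm behind it; z points along the fingers, y is the line along which they close (so a half turn about z gives the same grasp; the last joint's range is limited). The gripper opens to 88 mm and grips with 3 to 60 N. Pads are 19 mm wide; open, the fingers measure 130 mm over their backs; the gripper's body (78 mm by 193 mm) begins 47 mm behind the grasp point.
Start: joints at [91.106, 20.546, 0.682, 0, -70.136, -16.507], TCP at [0.179, 0.651, 0.227] pointing down, gripper open.
Joint ranges: [-176.03, 176.03], [-82.01, 121.73], [-58.28, 71.71], [-173.87, 95.51], [-174.79, -0.11], [-173.66, 173.66]. Speed limits (degrees/s): [136.94, 136.94, 172.46, 180, 180, 180].

## Interface

Orientations are given as a 3x3 rotation matrix whose columns are the frame's x, y, z axes.
In Python, from rig import robot gives the robot as it stands. Calls block until the motion is done:
- robot.goto(position, orientation): joint-space move of the TCP to a pose.
- robot.servo_line(position, ori=None, speed=0.15): straight line of the TCP; ori=None keeps the orientation; speed is the mean speed in m/s.
- robot.movej(angles): joint-space move.
- robot.move_gripper(opening): opening from 0.0 (shut) to 1.0 (fully open); the grip force is fixed at half the most; returns when the fingers have stopped.
- robot.dwell(seconds).
- robot.ik(position, orientation): joint angles nearest the present ones, or None.
- robot.grab_frame(name): name is "scene" or "top"; returns (picture, depth): 420x560x3 uint8, red, green, blue; 420x560 float32, m along the optical axis (not along the pixel's ray), 0 where there is no reading.
- robot.camera_info(name): a dict with "vfov" (degrees; the focal length in pixels is half the picture's height over the tangent of half this angle, whatever the lens; pixels are square), "cx", "cy" (the principal point, pixels), "view" (4x4, takes a point from world to camera coordinates). Camera axes: x right, y down, z forward; pixel columns grow to the right and rows downward; lengths in m; the calibration is good to about 2 mm. A picture is of the moment at which its call begins. camera_info takes no time and is no camera call.
A pose or a line that the arm cannot do raises robot.Unreachable and nothing moves.
- robot.job_done(): hands the job in; it is judged then, once.
Readings, each from a call of its own:
- robot.read_t(): time.
- robot.read_qpos(): joint angles.
- robot.read_qvel(): joint speeds.
- robot.read_effort(): joint torques, N m.
- robot.read_position(): TCP position.
- robot.read_tcp_rot(): TCP orientation.
- robot.read_force(): force on the tool from outside, world axes, zero at the start.
- robot.read_ft_torque(): the same for the moment, N m.
- robot.read_grip_width(): opening from 0.0 (shut) to 1.0 (fully open).
- robot.read_finger_force(): force on a finger pad.
Only numpy, scipy, OpenCV 4.12 (cv2) and the standard library are available. Lean on these libraries where they do the work, as an engineer would, in place of code of your own. Each camera call takes 0.05 s, during which the arm holds its last target. There are 200 camera calls.

## Working session

There is one attempt and no reset: what is moved stays moved. The work goes in short steps, each a Python script; the robot and the scene stay as the last script left them, time stands still between calls to the robot, and variables do not carry over. Pictures are saved under pics/ and viewed, at most 10 in all, crops included, and the job is handed in when it is done.

```bash
ls; mkdir -p pics
python3 - <<'E'
from rig import robot
import cv2,numpy as np
for n in("scene","top"):
    p,d=robot.grab_frame(n);cv2.imwrite(f"pics/{n}0.png",p[:,:,::-1]);np.savez(f"{n}0.npz",p=p,d=d)
    i=robot.camera_info(n);print(n,i,(d>0).mean())
print(robot.read_t())
E
```

```text
pics
scene {'vfov': 54.26352932704298, 'cx': 287.4131320662933, 'cy': 207.93040450883532, 'view': array([[-0.51298683,  0.85830474,  0.0125492 ,  0.30231279],
       [ 0.621999  ,  0.38174859, -0.6836558 , -0.33207598],
       [-0.59157566, -0.34290083, -0.72969669,  1.42264977],
       [ 0.        ,  0.        ,  0.        ,  1.        ]])} 0.9957695578231293
top {'vfov': 43.43014073920386, 'cx': 272.9748944980619, 'cy': 206.16831110104792, 'view': array([[ 0.02166278, -0.99967987,  0.01307215, -0.04118914],
       [-0.99292944, -0.02303922, -0.11644878,  0.60535839],
       [ 0.11671268, -0.01045712, -0.99311067,  1.4951088 ],
       [ 0.        ,  0.        ,  0.        ,  1.        ]])} 0.9959906462585034
0.1
```

View pics/scene0.png

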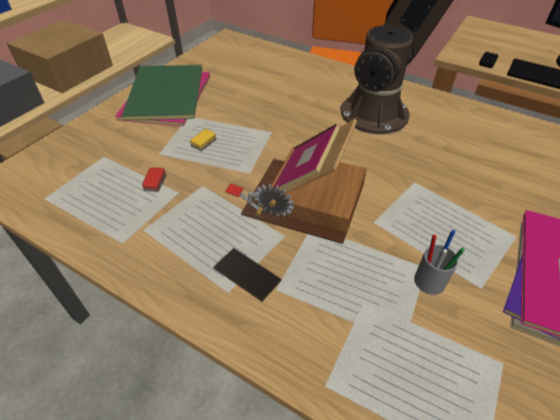

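View pics/top0.png

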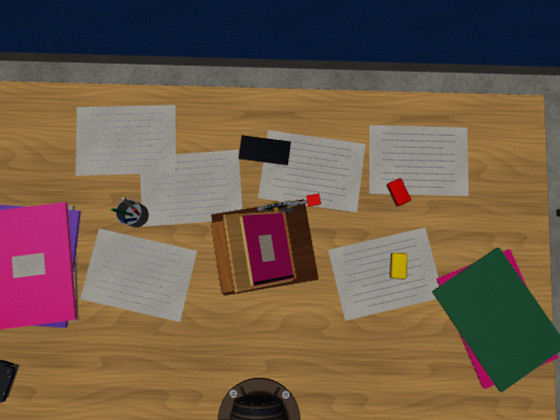

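The scene view shows the board raised, with the wheel at (270,200) and the red pad at (234,190). In the top view the pad is at (314,200), the stand spans (212–317, 203–294) with its hinge end on the right, the phone is at (265,150), the pen cup at (131,212) and the dusters at (399,191) and (399,265).

```bash
cat > h.py <<'E'
import numpy as np,cv2
from rig import robot
def cloud(n,d):
    i=robot.camera_info(n);f=210/np.tan(np.radians(i["vfov"]/2));v,u=np.mgrid[:420,:560]
    c=np.stack([(u-i["cx"])/f*d,(v-i["cy"])/f*d,d],-1);V=i["view"]
    return (c-V[:3,3])@V[:3,:3]
def red(p):
    h=cv2.cvtColor(p,cv2.COLOR_RGB2HSV);return ((h[...,0]<5)|(h[...,0]>176))&(h[...,1]>190)&(h[...,2]>110)
E
python3 - <<'E'
from h import *
for n,box in(("top",(290,335,185,215)),("scene",(220,250,178,202))):
    z=np.load(n+"0.npz");p,d=z["p"],z["d"];W=cloud(n,d);m=red(p);k=np.zeros_like(m);a,b,c,e=box;k[c:e,a:b]=1;q=W[m&k]
    print(n,"pad",len(q),np.median(q,0),q.min(0),q.max(0), cv2.minAreaRect(q[:,:2].astype(np.float32)*1000))
    w=W[(d>0)];print(" desk z",np.percentile(w[abs(w[:,2])<.03][:,2],[10,50,90]))
    if n=="top": c0=np.median(q,0)
    # foot
    r=W.reshape(-1,3);near=(abs(r[:,0]-.53)<.2)&(abs(r[:,1]-.02)<.25)
    for lo,hi in((.006,.014),(.058,.071)):
        s=near&(r[:,2]>lo)&(r[:,2]<hi);mm=s.reshape(420,560).astype(np.uint8)
        mm=cv2.morphologyEx(mm,cv2.MORPH_OPEN,np.ones((2,2),np.uint8));L,lab,st,_=cv2.connectedComponentsWithStats(mm)
        print(lo,[(st[j].tolist(),np.round(np.hstack([*cv2.minAreaRect(W[lab==j][:,:2].astype(np.float32)*1000)]),1)) for j in range(1,L) if st[j,4]>60])
z=np.load("top0.npz")
s=cv2.resize(z["p"][120:310,190:340],None,fx=3,fy=3,interpolation=cv2.INTER_CUBIC);cv2.imwrite("pics/crop.png",s[:,:,::-1])
E
```

```text
top pad 131 [ 0.62186908 -0.14010444  0.07802458] [ 0.6064409  -0.15986781  0.06829071] [ 0.63845126 -0.1228187   0.08820237] ((622.1585083007812, -140.53172302246094), (30.193315505981445, 35.13222885131836), 9.6406888961792)
 desk z [-0.00312552  0.00161327  0.00701694]
0.006 [([287, 210, 21, 19, 166], array([576.5, -97. ,  43.3,  66.4,  30. ])), ([290, 229, 21, 34, 272], array([472.9, -84. ,  69.4, 156.2,  56.1])), ([304, 252, 11, 12, 72], array([ 463.7, -139.4,   31. ,   28.9,   27.1])), ([296, 262, 24, 21, 196], array([428.9, -95.2, 157.8,  55.5,  71.6]))]
0.058 [([211, 222, 24, 72, 815], array([461.4, 102.2, 191.4, 140.8,  37.1]))]
scene pad 19 [ 0.62892644 -0.13255504  0.07602656] [ 0.6144879  -0.14971215  0.07305458] [ 0.63805356 -0.12212383  0.07867635] ((627.1348876953125, -137.58340454101562), (21.759437561035156, 27.702693939208984), 16.580482482910156)
 desk z [-0.00220173  0.00019557  0.0030305 ]
0.006 [([259, 160, 26, 28, 320], array([ 509.2, -102.9,  226.8,   67.1,   15.3])), ([243, 203, 104, 40, 1030], array([824.5, 209.5, 770.8, 253.7,  39.2]))]
0.058 [([276, 163, 92, 58, 2653], array([773.4, 128.1, 950.7, 203.2,  15.8]))]
```

View pics/crop.png

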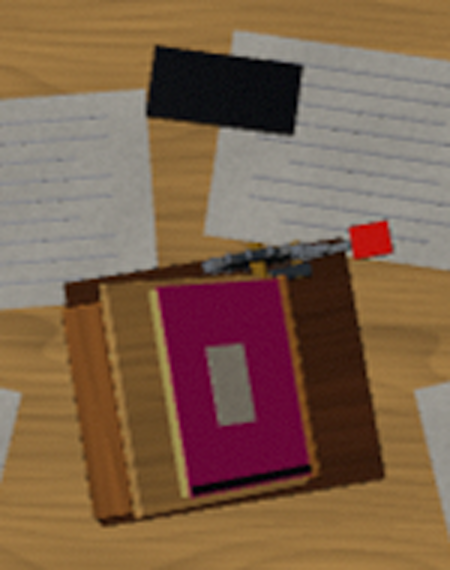

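The crop gives these foot corners: (345,240) at far hinge, (383,478) at near hinge and (65,283) at far raised. Next I cast them to the plane and cross-check against the pad.

```bash
cat >> h.py <<'E'
def cast(n,u,v,z):
    i=robot.camera_info(n);f=210/np.tan(np.radians(i["vfov"]/2));V=i["view"];R=V[:3,:3]
    r=R.T@np.array([(u-i["cx"])/f,(v-i["cy"])/f,1]);o=-R.T@V[:3,3];return o+r*(z-o[2])/r[2]
E
python3 - <<'E'
from h import *
z=np.load("top0.npz");p,d=z["p"],z["d"]
A,B,C=[cast("top",190+u/3-.33,120+v/3-.33,.01) for u,v in((345,240),(383,478),(65,283))]
print(A,B,C,np.linalg.norm(A-B),np.linalg.norm(A-C))
x1=(C-A)[:2];y1=(B-A)[:2]
print("yaw",np.degrees(np.arctan2(x1[1],x1[0])),np.degrees(np.arctan2(y1[1],y1[0]))-90)
m=red(p);m[:185]=0;m[215:]=0;m[:,:290]=0;m[:,335:]=0
v,u=np.nonzero(m);P=cast("top",u.mean(),v.mean(),.0785);print("pad ray",P)
yaw=(np.arctan2(x1[1],x1[0])*280+(np.arctan2(y1[1],y1[0])-np.pi/2)%(2*np.pi)*240)/520
R=np.array([[np.cos(yaw),-np.sin(yaw),0],[np.sin(yaw),np.cos(yaw),0],[0,0,1]])
O1=P-R@[-.158,-.115,.0785]
O2=np.mean([A-R@[-.14,-.13,.01],B-R@[-.14,.11,.01],C-R@[.14,-.13,.01]],0)
print(np.degrees(yaw),O1,O2);O=.5*(O1+O2);np.savez("stand.npz",R=R,O=O)
S=(cloud("top",d)-O)@R
# bare strip: off-register, within width, above the case
s=S[(abs(S[...,1])<.08)&(S[...,2]>.12)&(S[...,2]<.3)&(abs(S[...,0]-.04)<.1)]
L=np.hypot(s[:,0]+.05,s[:,2]-.075);k=(L>.158)&(L<.198)
th=np.arctan2(s[k,2]-.075,s[k,0]+.05)-np.arcsin(.005/L[k]);print("theta",k.sum(),np.percentile(th,[10,50,90]),"Lmax",L.max())
for n,(u,v) in dict(cup=(131,212),phone=(265,150),dr=(399,191),dy=(399,265)).items():print(n,cast("top",u,v,.02).round(3))
E
```

```text
[ 0.63067119 -0.12120671  0.01      ] [ 0.39892652 -0.16147473  0.01      ] [0.58173039 0.15294945 0.01      ] 0.2352171447117792 0.27849021801984897
yaw 100.12150199370221 -260.14268659777787
pad ray [ 0.6224142 -0.1401566  0.0785   ]
99.99956879763448 [ 4.81725917e-01 -4.52545395e-03  1.38777878e-17] [ 4.79765679e-01 -5.96827788e-03  8.67361738e-18]
theta 818 [0.74956601 0.77027321 0.78701478] Lmax 0.20155493819511716
cup [0.581 0.386 0.02 ]
phone [ 0.775 -0.     0.02 ]
dr [ 0.662 -0.399  0.02 ]
dy [ 0.444 -0.397  0.02 ]
```

The measurements agree: foot sizes are within 5 mm, the two origins differ by 2 mm and θ is about 0.77. Now pressing the pad.

```bash
cat >> h.py <<'E'
def load():
    s=np.load("stand.npz");return s["R"],s["O"]
def pose(sp,phi,sg):
    "stand-frame point, lean toward stand -x, sign of tool y"
    R,O=load();z=np.array([np.sin(phi),0,-np.cos(phi)]);y=np.array([0,sg,0.]);
    return R@np.asarray(sp,float)+O, R@np.stack([np.cross(y,z),y,z],1)
def padpt(a,off=0):
    c,s=np.cos(a),np.sin(a);x,z=-.068,.0535+off   # -x end goes down
    return [-.09+x*c-z*s,-.115,.025+x*s+z*c]
def edge(t,off=0):
    c,s=np.cos(t),np.sin(t);x,z=.177,.005+off
    return [-.05+x*c-z*s,0,.075+x*s+z*c]
E
cat > press.py <<'E'
from h import *
for sg in(1,-1):
    print(sg,[None if q is None else np.round(q).tolist() for q in(robot.ik(*a) for a in(pose(padpt(0,.2),0,sg),pose(padpt(0),0,sg),pose(padpt(.4),.4,sg),pose(edge(.77,.08),.5,sg),pose(edge(.77),.5,sg),pose(edge(0),0,sg)))])
print(padpt(.4),robot.read_force())
E
python3 press.py
```

```text
1 [[5.0, 15.0, 0.0, 0.0, -75.0, 5.0], [5.0, 24.0, -15.0, 0.0, -51.0, 5.0], [-11.0, 34.0, 3.0, -23.0, -69.0, 31.0], [0.0, 8.0, -7.0, -29.0, -82.0, 15.0], [6.0, 8.0, -13.0, -30.0, -73.0, 14.0], [39.0, 11.0, -35.0, 0.0, -44.0, -29.0]]
-1 [None, None, [-11.0, 34.0, 3.0, -23.0, -69.0, -149.0], [0.0, 8.0, -7.0, -29.0, -82.0, -165.0], [6.0, 8.0, -13.0, -30.0, -73.0, -166.0], [39.0, 11.0, -35.0, 0.0, -44.0, 151.0]]
[np.float64(-0.17346602890570897), -0.115, np.float64(0.04779631590216611)] [ 0.62514739 -0.117654   -0.91697999]
```

```bash
cat > press.py <<'E'
from h import *
robot.servo_line([.179,.651,.33],speed=.2)
robot.move_gripper(0)
p,o=pose(padpt(0,.25),0,1);robot.goto(p,o)
p,o=pose(padpt(0,.012),0,1);robot.servo_line(p,o,speed=.15)
f0=np.array(robot.read_force());print("f0",f0,robot.read_t())
def step(a,off,sp):
    robot.servo_line(*pose(padpt(a,off),a,1),speed=sp);return np.array(robot.read_force())-f0
for off in np.arange(.01,-.0045,-.002):
    f=step(0,off,.02)
    if np.linalg.norm(f)>1.5:break
print("contact",off,f.round(1),robot.read_t())
for a in np.arange(.02,.5,.02):
    f=step(a,off,.03);n=np.linalg.norm(f);print(round(a,2),f.round(1))
    if n>12:break
step(a,off+.03,.1)
robot.servo_line(pose(padpt(a,.27),0,1)[0],speed=.2)
p,d=robot.grab_frame("top");cv2.imwrite("pics/top1.png",cv2.resize(p[120:310,190:340],None,fx=3,fy=3)[:,:,::-1])
p2,d2=robot.grab_frame("scene");cv2.imwrite("pics/scene1.png",cv2.resize(p2[80:280,180:400],None,fx=3,fy=3)[:,:,::-1])
np.savez("after.npz",p=p,d=d,p2=p2,d2=d2);print(robot.read_t())
E
python3 press.py
```

```text
f0 [-0.03162489 -0.09760688 -0.34633608] 7.1
contact -0.002 [ 0.9 -0.1  3.2] 8.85
0.02 [ 1.4 -0.2  3.4]
0.04 [ 2.1 -0.6  2.9]
0.06 [1.2 0.8 2.7]
0.08 [0.6 1.3 2.6]
0.1 [1.1 0.5 1.1]
0.12 [-0.1  1.2  1.2]
0.14 [-0.7  0.5  1.3]
0.16 [-0.1  0.4  1.2]
0.18 [-0.1  0.2  0.5]
0.2 [-0.3  1.4  1.4]
0.22 [-0.8  0.6  0.8]
0.24 [ 0.6 -0.1  0.2]
0.26 [-0.6 -0.1  0.5]
0.28 [-0.8 -0.1  1.7]
0.3 [0.1 0.8 0.8]
0.32 [-0.2  0.8  1. ]
0.34 [0.1 0.2 1.1]
0.36 [-1.2  1.2  1.9]
0.38 [-2.4  2.9  9.7]
0.4 [-3.9  3.7 17.5]
15.7583
```

View pics/scene1.png

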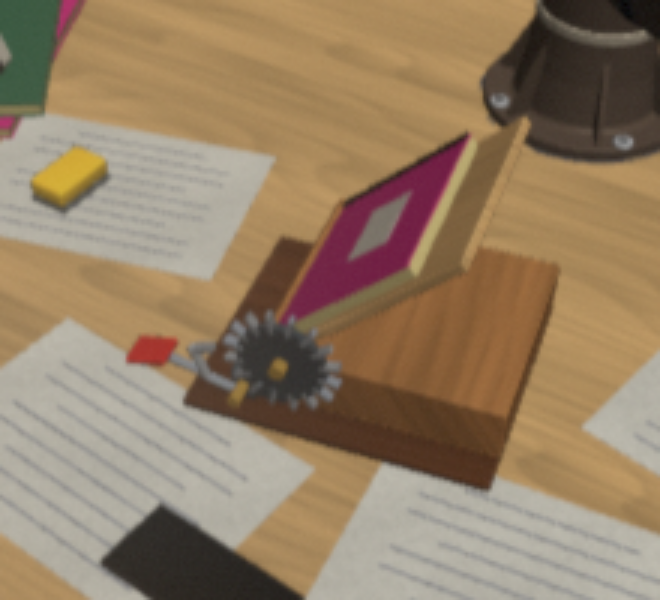

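Run:
```python
from h import *
z=np.load("after.npz");R,O=load()
for n,p,d in(("top",z["p"],z["d"]),("scene",z["p2"],z["d2"])):
    S=(cloud(n,d)-O)@R
    s=S[red(p)&(abs(S[...,0]+.17)<.05)&(abs(S[...,1]+.115)<.05)]
    print(n,len(s),np.median(s,0) if len(s) else "", "want -173,-115,48")
```

```text
top 117 [-0.17048552 -0.11601526  0.04855042] want -173,-115,48
scene 0  want -173,-115,48
```

The pad is down (z 48 mm, at the stop), the pawl nose is off the wheel at (205,352), and the board is still raised. Now pushing the board.

```bash
cat > push.py <<'E'
from h import *
T=.78
for t in(T,.5,.25,0):assert robot.ik(*pose(edge(t),t*.85,1)) is not None,t
h=pose(edge(T,.05),T*.85,1);robot.goto(h[0]+[0,0,.10],h[1]);robot.servo_line(*h,speed=.15)
f0=np.array(robot.read_force());print(robot.read_t(),f0)
def step(t,off,sp):
    robot.servo_line(*pose(edge(t,off),t*.85,1),speed=sp);return np.array(robot.read_force())-f0
step(T,.012,.08)
for t in np.r_[np.arange(T,.06,-.04),np.arange(.05,-.04,-.008)]:
    f=step(t,0,.06);n=np.linalg.norm(f);print(round(t,3),f.round(1),end=" ")
    if n>(25 if t<.06 else 22):print("STOP");break
    if robot.read_t()>32:print("TIME");break
print(robot.read_t())
step(max(t,0),.03,.1);p=robot.read_position();robot.servo_line([p[0],p[1],.26],speed=.2)
p,d=robot.grab_frame("scene");cv2.imwrite("pics/scene2.png",p[:,:,::-1])
q,e=robot.grab_frame("top")
R,O=load();S=(cloud("scene",d)-O)@R
s=S[(abs(S[...,1])<.08)&(abs(S[...,0]-.125)<.015)&(S[...,2]>.03)&(S[...,2]<.2)]
print("edge z",np.percentile(s[:,2],[10,50,90]),"want .080");S=(cloud("top",e)-O)@R
s=S[red(q)&(abs(S[...,0]+.17)<.05)&(abs(S[...,1]+.115)<.05)];print("pad",np.median(s,0),robot.read_t())
E
python3 push.py
```

```text
17.8417 [ 0.41665647 -1.24180179  0.32983385]
0.78 [-0.9  1.8 -0.8] 0.74 [-0.5  0.8  0.4] 0.7 [ 0.6 -1.5  0.1] 0.66 [ 0.8 -0.9  0.8] 0.62 [-0.1  0.1 -0.9] 0.58 [-0.6  0.7  0.1] 0.54 [0.1 0.2 0.4] 0.5 [-0.3 -0.3  0. ] 0.46 [-0.1  0.6 -0.2] 0.42 [-0.5  0.6  0.3] 0.38 [ 0.1  0.7 -0.2] 0.34 [-1.4  2.  -0.5] 0.3 [-0.4  1.2 -0.4] 0.26 [-0.8  1.5  0.1] 0.22 [-1.   1.7 -0.4] 0.18 [-0.3  1.7 -0.1] 0.14 [ 0.   1.6 -0.3] 0.1 [-0.6  1.6 -1.2] 0.05 [-0.3  1.5 -0.1] 0.042 [-1.2  0.9  2.1] 0.034 [-1.6  0.2  2.9] 0.026 [-1.2 -0.3  2.7] 0.018 [-0.4 -0.6  1.5] 0.01 [-0.7  0.8  0.8] 0.002 [-1.3  1.1  3.3] -0.006 [-7.6 -0.5 19.3] -0.014 [-14.1  -1.3  33.9] STOP
25.65
edge z [0.07772438 0.07945493 0.08134971] want .080
pad [-0.17026371 -0.11654576  0.0489683 ] 27.125
```

View pics/scene2.png

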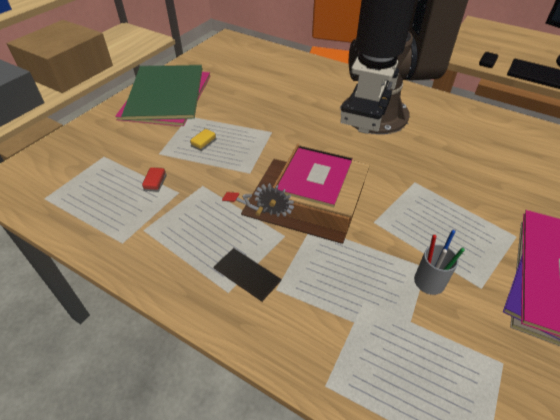

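The board lies flat with its edge at z 79.5 mm, and the pad is still down at (231,197). The cup, phone and dusters are unmoved and the gripper is clear.

```bash
python3 -c "
from rig import robot
print(robot.read_force(),robot.job_done())"
```

```text
the job is handed in; nothing more can be done
[-0.08733421 -0.28551042 -0.1579882 ] None
```

The job is handed in at about 27 s of the 38 s limit: the pawl was pressed to its stop and left free, the board lies flat on its case, and the final picture shows the cup, phone and dusters where they were.

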